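Scan the blood tube, then raise it onto the sampling needle

ROBOT

A 6-joint arm with a two-finger parallel gripper is mounted at the origin on a cart in front of the work surface, level with it; the furniture and walls round the work are solid. World frame = base frame: x ahead of the robot, y to its left, z up, the work surface at z = 0. Lengths are in m, angles in rad, forces in N, time in s.
With the tool pointing down it reaches from about 0.35 to 0.85 m from the base axis. Payload 8.1 kg.
Tool frame: the origin (TCP) lies on the centre line of the jaws, within the pads' length; the fingertips stand 25 mm ahead of it and the grasp point (between the pads) lies 6 mm ahead of it; z points along the fingers, y is the line along which they close (so a half turn about z gives the same grasp; the last joint's range is limited). The gripper opens to 93 mm and grips with 3 to 60 N. Pads are 15 mm wide; open, the fingers measure 128 mm over their backs; the gripper's body (75 mm by 188 mm) begins 65 mm behind the grasp point.
Start: joints at [-1.236, 0.13, 1.488, -0, 1.523, -0.085], TCP at [0.245, -0.548, 0.244] pointing down, gripper open.
Joint ranges: [-2.96, 2.96], [-0.89, 2.26], [0.02, 2.5], [-1.34, 4.48], [0, 2.73], [-2.66, 2.66]. Speed limits (rad/s): [2.39, 2.39, 2.79, 3.14, 3.14, 3.14].

INTERFACE

Orientations are given as a 3x3 rotation matrix whose columns are the frame's x, y, z axes.
In Python, from rig import ctrl gives the robot as it stands.
- The arm moves only by the tool move_arm, never from a script. Its argument "motion" is a list of rows, each a list of 7 numbers: the turn, a rotation vector about the tool's x, y, z normalised to -1 to 1, where 1 is 0.12 rad, then the shift along the tool's x, y, z normalised to -1 to 1, where 1 is 20 mm, then the opening, from -1 (shut) to 1 (fully open). A call has 1 to 20 rows; each row shifts and turns the commanded pose from where the row before left it, along the tool's axes as they then stand; what a row does not reach is not made up. A row lasts 1/10 s, in which the tool goes at most 50 mm and 8.59 degrees, less where a joint would pass 70% of its speed; a pose out of reach is approached as far as the arm can. A call with a number of a shift or a turn outside -1 to 1 is refused whole. A call with a gripper value outside its range is refused whole. The fingers move at their own pace and stop on an object; "squeeze" is the grip in N (left out, the last holds). Time passes only in rows, so rows that do not move let the fingers close. It gives the time, the measured TCP pose, the force, the opening and the grip force at its end, in the units of the state.
- ctrl.get_obs(): the state, without advancing time (a new reading comes with each control period).
- ctrl.grab_frame(name): name is "scene" or "top" or "wrist"; returns a dict with "img" (480x640x3 uint8, red, green, blue), "camera_matrix" (3x3 intrinsics, pixels), "cam_to_world" (4x4, takes a point from camera to world coordinates). Camera axes: x right, y up, looking along -z (the intrinsics and any distortion apply to the point x, -y, -z); pixel columns grow to the right and rows downward; lengths in m; the calibration is good to about 2 mm. A picture is of the moment at which its call begins. There is no depth.
- ctrl.finish_job(): hands the job in; it is judged then, once.
The state is a dict: "clock": time; "joint_pos": joint angles; "joint_velocities": joint speeds; "joint_efforts": joint torques, N m; "tool_pos": TCP position; "ee_rot": TCP orientation; "ft_force": force on the tool from outside, world axes, zero at the start; "ft_torque": the same for the moment, N m; "opening": finger opening in m; "gripper_force": force on a finger pad.
Only numpy, scipy, OpenCV 4.12 (cv2) and the standard library are available. Lean on these libraries where they do the work, as an engineer would, in place of code of your own. Each camera call takes 0.05 s, during which the arm holds its last target. There are 200 camera calls.

TASK

Register and present the red-capped blood tube that stands in the sampling station: take the hand scanner from its rest, point its window squarely at the barcode label on the front of the tube from 5 to 10 cm away, keep it still on the label for a full second, and lay the scanner back in its rest the way it lay. Then swing the station's sprung cam lever up by its red grip until it stands straight up, where the cam lifts the tube highest onto the needle (further over, the tube sinks again), and finish while holding it there in the fingers: do not let go. Do not touch the tube, and leave the other things on the bench as they are.

Things in the scene. Friction and masses are not known exactly. Their poses are not given: they have to be found in the camera images.
- station: sampling station, fixed: grey base plate (x -63 to +87, y -60 to +60, 18 mm high), white column at the back, white head (76 mm wide, front at x -20, z 219 to 249 mm) with a needle pointing down over the tube; cam lever on its right (-y) side. Origin on the bench under the tube's axis; x from the open front (robot side) to the column, y left, z up
- sample_tube: red-capped blood tube, 13 mm wide (cap 17 mm), 86 mm long, standing in the blue cup of the station's lift; origin at the centre of its lower end, z up. It rises with the lift
- label (a point): the middle of the barcode label on the front of the tube, about 137 mm above the bench while the lift is down; its x axis is the station's (the label faces along -x)
- tube_lift (a joint): height of the lift that carries the tube, in m: 0 down, 0.0174 at the highest point of the cam
- cam_lever (a joint): angle of the cam lever, rad: 0 at rest (points to the station's front, 20 degrees downward), grows as it swings up, 1.92 straight up = highest lift, stop at 2.47; lift = 13 mm x (sin(angle - 0.349) + 0.342), so it sinks again past 1.92. A spring pulls it back to 0 when let go: about 2 N at the grip at rest, 4.5 N at the top
- lever_grip (a point): middle of the lever's red grip, a round level bar 18 mm thick, 78 mm long along the station's y axis, 95 mm from the cam shaft; swings in an upright arc about it: 37 mm above the bench at rest, 165 mm with the lever upright. It does not spin on the lever; it turns in the fingers
- cam_shaft (a point): point on the axis of the cam shaft (the station's y axis direction) level with the middle of the grip, 70 mm above the bench: centre of the grip's arc. With the lever upright the grip is straight above it
- scanner: stick-shaped hand scanner, loose, 130 mm long (x -63 to +65 mm), 34 mm wide (36 mm at the black head, x +19 to +65 mm), 26 to 28 mm high, 110 g, grey with orange key on top; origin under the middle of its length at its underside, x towards the window, z up. Grip it across its width near the middle (balance point about x = +3 mm)
- scanner_window (a point): centre of the scanner's window on its nose end, 65 mm ahead of the scanner's origin and 14.5 mm above its underside; it looks along the scanner's x axis
- scanner_rest: white rest of the scanner, fixed: base plate 156 x 66 x 6 mm, two pronged saddles (14 mm thick, at x -50 and +50 mm), floor 14 mm above the bench, 43 mm between the prongs, which flare out up to 37 mm height; low end stops leave about 8 mm at each end. Open at both sides between the saddles for the fingers. Origin under its middle, x the way the scanner's window points
- rest_seat (a point): where the scanner's origin lies when it lies in the rest, 14 mm above the bench; axes as the rest's
- timer: white timer, 34 x 68 x 62 mm, bystander
- marker_pen: red marker pen, 135 mm, bystander
- slide_box: box of slides, 52 x 78 x 26 mm, bystander
- wipes_pack: green pack of wipes, 80 x 150 x 40 mm, bystander
- amber_bottle: small amber glass bottle with black cap, 30 x 30 x 63 mm, bystander
- ball_pen: white ball pen, 145 mm, bystander
There are look-alikes about, which are no part of the job. Leave any purple look-alike of the scanner alone. Several things look just like the scanner_rest: the one meant starts farthest from the robot's base.

How it is judged:
By the outcome, as a careful person would: the job done as asked, in the order asked, and still so for the second after the job is handed in, while the arm keeps its last pose, push and grip.
It also fails if it takes over 64 s, if anything falls off the work surface, if the arm or the gripper's body presses on something with over 40 N, if the wrist force passes 120 N, or if a joint passes its speed limit or range.

## Working session

There is one attempt and no reset: what is moved stays moved. The work goes in short steps, Python scripts to look and compute and a tool call to move; the robot and the scene stay as the last step left them, time stands still between calls to the robot, and variables do not carry over. Pictures are saved under pics/ and viewed, at most 10 in all, crops included, and the job is handed in when it is done.

Besides the shell and the picture viewer there is one more tool, called after "Emit:" as name([rows], argument=value, ...), one row to a line, values as JSON. move_arm: Moves the arm, as the interface text tells. Scaled input: -1 to 1 covers 20 mm each way for a shift and 0.12 rad each way for a turn. Its arguments: {"type":"object","properties":{"motion":{"type":"array","items":{"type":"array","items":{"type":"number"}}},"squeeze":{"type":"number"}},"required":["motion"]}

```bash
ls; mkdir -p pics
python3 - <<'E'
from rig import ctrl
import cv2,numpy as np
for n in ["scene","top"]:
    f=ctrl.grab_frame(n); cv2.imwrite(f"pics/{n}0.png",f["img"][:,:,::-1]); np.savez(f"pics/{n}0.npz",**f)
    print(n,f["camera_matrix"].round(1).tolist(),f["cam_to_world"].round(3).tolist(),[k for k in f])
print({k:np.round(v,3).tolist() for k,v in ctrl.get_obs().items()})
E
```

```text
pics
scene [[589.1, 0.0, 313.9], [0.0, 589.1, 237.6], [0.0, 0.0, 1.0]] [[0.663, 0.266, -0.7, -0.538], [-0.749, 0.262, -0.609, -1.07], [0.022, 0.928, 0.372, 0.693], [0.0, 0.0, 0.0, 1.0]] ['img', 'camera_matrix', 'cam_to_world']
top [[441.5, 0.0, 323.2], [0.0, 441.5, 235.7], [0.0, 0.0, 1.0]] [[-0.02, 0.986, -0.163, 0.323], [-1.0, -0.017, 0.016, -0.128], [0.013, 0.163, 0.987, 1.362], [0.0, 0.0, 0.0, 1.0]] ['img', 'camera_matrix', 'cam_to_world']
{'clock': 0.1, 'joint_pos': [-1.236, 0.131, 1.489, -0.0, 1.523, -0.085], 'joint_velocities': [-0.0, -0.001, -0.005, 0.001, 0.0, -0.001], 'joint_efforts': [0.001, -56.134, -49.31, 0.077, 0.029, -0.0], 'tool_pos': [0.244, -0.547, 0.243], 'ee_rot': [[0.913, 0.408, -0.001], [0.408, -0.913, 0.002], [0.0, -0.002, -1.0]], 'ft_force': [0.509, -0.7, 0.677], 'ft_torque': [-0.032, -0.005, 0.042], 'gripper_force': 0.0, 'opening': 0.093}
```

View pics/scene0.png

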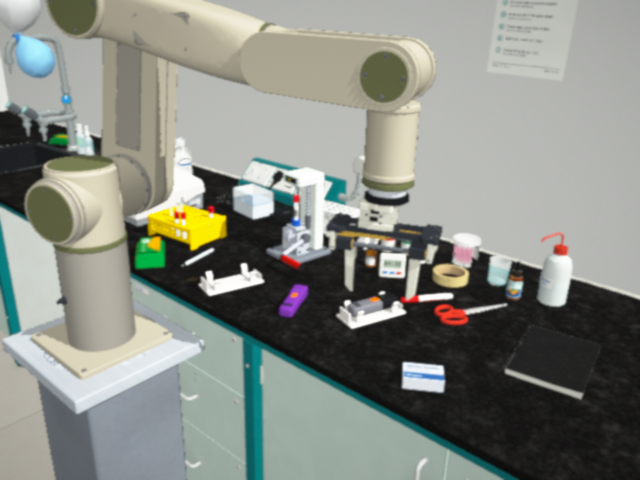

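View pics/top0.png

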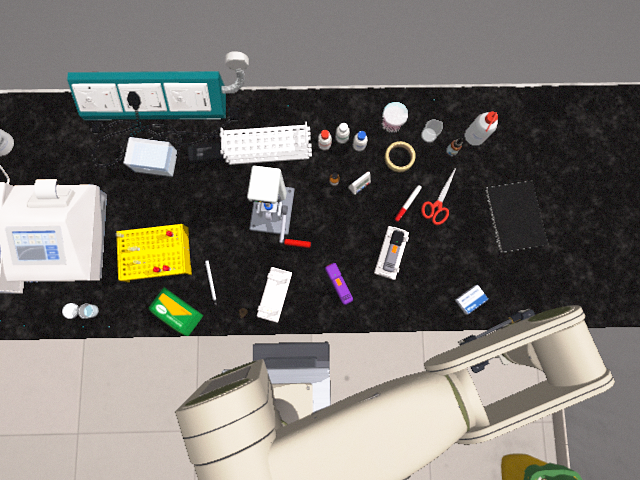

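The top view shows the grey scanner with its orange key in a white rest at about (392,252). Also visible are the purple look-alike (340,283), an empty rest (274,294), the station (268,205) and its red lever grip (297,243). 

Scanner candidates are grey (392,252), which I choose, and purple (340,283), which I reject. Rest candidates are (392,252), the farther one, and (274,294). The red bar at (297,243) is the grip, and the red pen at (408,203) is a bystander.

```bash
cat > h.py <<'E'
import numpy as np,cv2
def ray(f,u,v):
    K=f["camera_matrix"];T=f["cam_to_world"]
    d=np.array([(u-K[0,2])/K[0,0],-(v-K[1,2])/K[1,1],-1.]);d=T[:3,:3]@d
    return T[:3,3],d/np.linalg.norm(d)
def onz(f,u,v,z):
    o,d=ray(f,u,v);return o+d*(z-o[2])/d[2]
def proj(f,p):
    K=f["camera_matrix"];T=f["cam_to_world"];q=T[:3,:3].T@(np.asarray(p)-T[:3,3])
    return np.array([K[0,0]*q[0]/-q[2]+K[0,2],K[1,1]*-q[1]/-q[2]+K[1,2]])
def tri(rays):
    A=sum(np.eye(3)-np.outer(d,d) for o,d in rays);b=sum((np.eye(3)-np.outer(d,d))@o for o,d in rays)
    return np.linalg.solve(A,b)
def blobs(m,amin=20):
    n,l,s,c=cv2.connectedComponentsWithStats(m.astype(np.uint8));out=[]
    for i in range(1,n):
        if s[i,4]>=amin:
            p=np.argwhere(l==i)[:,::-1].astype(np.float32);r=cv2.minAreaRect(p)
            out.append((c[i],s[i,4],r,p))
    return out
E
python3 - <<'E'
from h import *
t=dict(np.load("pics/top0.npz"));s=dict(np.load("pics/scene0.npz"))
for nm,f in(("top",t),("scene",s)):
    h=cv2.cvtColor(f["img"],cv2.COLOR_RGB2HSV);H,S,V=cv2.split(h)
    for cn,m in(("red",((H<6)|(H>174))&(S>150)&(V>90)),("or",(H>8)&(H<22)&(S>140)&(V>120)),("white",(S<40)&(V>200))):
        for c,a,r,p in blobs(m,12):
            if (nm=="top" and 230<c[0]<470 and 140<c[1]<330) or (nm=="scene" and 190<c[0]<470 and 170<c[1]<330):
                print(nm,cn,c.round(1),a,np.round(r[0],1),np.round(r[1],1),round(r[2],1), onz(t,*c,0.04).round(3)if nm=="top" else "")
a=cv2.resize(t["img"][160:320,240:440],None,fx=4,fy=4,interpolation=cv2.INTER_CUBIC)[:600]
cv2.imwrite("pics/crop1.png",a[:,:,::-1])
E
```

```text
top red [434.9 211.3] 338 [434.5 211. ] [27.6 21.9] 45.0 [ 0.611 -0.494  0.04 ]
top red [400.1 213.8] 72 [400.  214.2] [ 5.3 14.1] 33.7 [ 0.605 -0.387  0.04 ]
top red [297.2 242.7] 164 [297.  242.7] [26.5  6.1] 7.1 [ 0.521 -0.071  0.04 ]
top or [333.5 180. ] 30 [333.4 180.2] [7.5 3.7] 11.3 [ 0.716 -0.185  0.04 ]
top or [394.2 248.7] 31 [394.  248.5] [7. 4.] 90.0 [ 0.498 -0.364  0.04 ]
top or [338.3 281.4] 22 [338.2 281.4] [6.3 3.1] 59.0 [ 0.402 -0.192  0.04 ]
top white [265.7 143.8] 2843 [265.5 142.9] [36.1 90. ] 85.9 [0.837 0.025 0.04 ]
top white [361.7 140.2] 44 [360.9 139.2] [10.6  7.4] 5.7 [ 0.844 -0.277  0.04 ]
top white [265.5 184.4] 1070 [267.3 188.8] [37.2 43.7] 7.1 [0.705 0.025 0.04 ]
top white [445.4 188.5] 104 [447.4 185.2] [ 4.5 33.1] 26.6 [ 0.683 -0.532  0.04 ]
top white [360.9 178.8] 86 [361.2 178.9] [ 4.4 20.8] 53.1 [ 0.718 -0.27   0.04 ]
top white [411.9 197.1] 111 [412.1 196.7] [ 4.2 26.6] 34.7 [ 0.657 -0.426  0.04 ]
top white [262.5 207.7] 17 [262.  207.1] [7.6 3.3] 66.8 [0.631 0.034 0.04 ]
top white [279.5 208.6] 33 [279.4 208.5] [ 2.2 13.3] 7.1 [ 0.628 -0.018  0.0
[... 1571 characters left out ...]
7 245.5] 12 [406.5 245.5] [3. 3.] 90.0 
scene white [430.6 252. ] 73 [430.4 253.5] [ 6.3 14.8] 14.0 
scene white [198.9 256.2] 87 [199.  256.1] [ 2.9 29.5] 61.7 
scene white [392.6 264.2] 425 [392.4 264.8] [24.5 23.1] 3.8 
scene white [349.1 260.5] 69 [349.  260.5] [11.  6.] 90.0 
scene white [371.2 261.4] 32 [371.  261.5] [5. 6.] 90.0 
scene white [461.9 262.8] 55 [461.8 262.9] [14.9  4.8] 12.1 
scene white [231.5 281.3] 854 [232.  277.5] [23.8 58.6] 76.5 
scene white [412.2 281.4] 222 [411.8 281.4] [ 8.2 32.4] 9.5 
scene white [435.2 296.4] 174 [435.5 296.4] [ 5.3 33.1] 85.2 
scene white [346.8 302.8] 22 [347. 303.] [4. 4.] 90.0 
scene white [373.7 315.7] 599 [373.1 314.7] [20.5 62.3] 83.5
```

View pics/crop1.png

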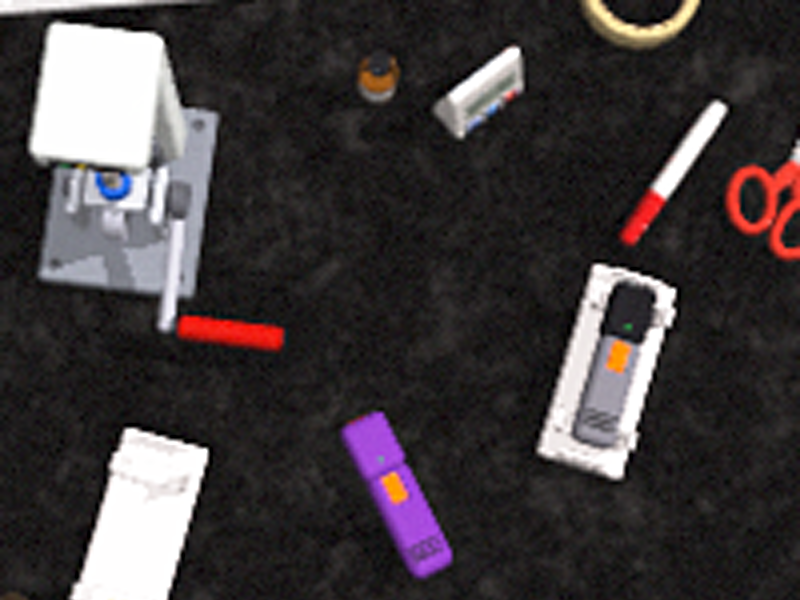

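The crop confirms the grey scanner (black head, orange key) in the far rest, with its nose pointing up-image. The station's red lever grip bar is at crop (230,332).

Run:
```python
from h import *
t=dict(np.load("pics/top0.npz"));s=dict(np.load("pics/scene0.npz"))
h=cv2.cvtColor(t["img"],cv2.COLOR_RGB2HSV);H,S,V=cv2.split(h)
c,a,r,p=[b for b in blobs(((H<6)|(H>174))&(S>150)&(V>90)) if abs(b[0]-[297,243]).max()<5][0]
g=onz(t,*c,.040);w=np.array([onz(t,*q,.04)for q in cv2.boxPoints(r)]);print("grip",g.round(4),w.round(3).tolist(),"tri",tri([ray(t,*c),ray(s,290,261.6)]).round(4))
vx=np.linalg.svd((p-p.mean(0)))[2][0];v=onz(t,*(c+10*vx),.04)-onz(t,*(c-10*vx),.04);print("grip axis yaw",np.degrees(np.arctan2(v[1],v[0])))
k=lambda x,y:(x/4+240-.4,y/4+160-.4)
FL,FR,BR=[onz(t,*k(*q),.018) for q in((38,280),(190,297),(218,112))]
print("plate",FL.round(3),FR.round(3),BR.round(3),np.linalg.norm(FL-FR),np.linalg.norm(BR-FR),[np.degrees(np.arctan2(*(e[1::-1])))for e in(FL-FR,BR-FR)])
R=onz(t,392.1-.0,252,.02);print("rest mid approx",R.round(3))
gm=(S<45)&(V>200)
# scanner: non-white, within rest; use orange key and black/grey tips
n=onz(t,*k(636,281),.041);b=onz(t,*k(594,438),.041);print("scanner nose/tail",n.round(3),b.round(3),np.linalg.norm(n-b),np.degrees(np.arctan2(*((n-b)[1::-1]))),((n+b)/2).round(4))
print("key",onz(t,394.2,248.7,.042).round(4),"cup ring",onz(t,*k(113,183),.05).round(3))
```

```text
grip [ 0.5211 -0.0708  0.04  ] [[0.518, -0.029, 0.04], [0.536, -0.032, 0.04], [0.525, -0.111, 0.04], [0.506, -0.109, 0.04]] tri [ 0.5199 -0.0693  0.0383]
grip axis yaw -98.34921466866778
plate [0.568 0.078 0.018] [ 0.553 -0.039  0.018] [ 0.699 -0.062  0.018] 0.11798985265966015 0.14860096747940374 [np.float64(82.52476288470122), np.float64(-8.862917571720908)]
rest mid approx [ 0.49  -0.361  0.02 ]
scanner nose/tail [ 0.555 -0.38   0.041] [ 0.436 -0.343  0.041] 0.12468042300075921 -17.39501898597918 [ 0.4956 -0.3612  0.041 ]
key [ 0.4973 -0.3635  0.042 ] cup ring [0.636 0.017 0.05 ]
```

```bash
cat >> h.py <<'E'
def need(o,p,yaw):
    "turn (units, current tool axes), then shift (units, axes after the turn), for a tool-down pose"
    from scipy.spatial.transform import Rotation as R
    c,s=np.cos(np.radians(yaw)),np.sin(np.radians(yaw));T=np.array([[c,s,0],[s,-c,0],[0,0,-1.]])
    R0=np.array(o["ee_rot"]);rv=R.from_matrix(R0.T@T).as_rotvec()/.12
    print("turn",rv.round(2),"shift",(T.T@(np.array(p)-o["tool_pos"])/.02).round(2))
E
python3 - <<'E'
from h import *
from rig import ctrl
need(ctrl.get_obs(),[.498,-.362,.20],-17.4)
E
```

```text
turn [-0.01  0.    6.03] shift [  9.33 -12.64   2.13]
```

Emit:
move_arm([
  [0,0,1,0,0,0,1],
  [0,0,1,0,0,0,1],
  [0,0,1,0,0,0,1],
  [0,0,1,0,0,0,1],
  [0,0,1,0,0,0,1],
  [0,0,1,0,0,0,1],
  [0,0,0.03,0.72,-0.97,0.16,1],
  [0,0,0,0.72,-0.97,0.16,1],
  [0,0,0,0.72,-0.97,0.16,1],
  [0,0,0,0.72,-0.97,0.16,1],
  [0,0,0,0.72,-0.97,0.16,1],
  [0,0,0,0.72,-0.97,0.16,1],
  [0,0,0,0.72,-0.97,0.16,1],
  [0,0,0,0.72,-0.97,0.16,1],
  [0,0,0,0.72,-0.97,0.16,1],
  [0,0,0,0.72,-0.97,0.16,1],
  [0,0,0,0.72,-0.97,0.16,1],
  [0,0,0,0.72,-0.97,0.16,1],
  [0,0,0,0.69,-1,0.16,1],
  [0,0,0,0,0,0,1],
])

```text
clock: 2.1
tool_pos: [0.4997, -0.36, 0.2008]
ee_rot: [[0.955, -0.297, -0.001], [-0.297, -0.955, 0.002], [-0.001, -0.002, -1.0]]
ft_force: [-0.6, 0.2, -1.2]
opening: 0.0931
gripper_force: 0.0
```

Run:
```python
from h import *
from rig import ctrl
o=ctrl.get_obs();print(np.round(o["tool_pos"],4),np.degrees(np.arctan2(o["ee_rot"][1][0],o["ee_rot"][0][0])))
f=ctrl.grab_frame("wrist");np.savez("pics/w1.npz",**f);cv2.imwrite("pics/w1.png",f["img"][:,:,::-1]);print(f["cam_to_world"].round(3).tolist(),f["camera_matrix"][0])
t=ctrl.grab_frame("top");np.savez("pics/top1.npz",**t)
```

```text
[ 0.4997 -0.36    0.2008] -17.247899116794912
[[-0.296, 0.916, 0.271, 0.575], [-0.955, -0.283, -0.085, -0.383], [-0.001, -0.284, 0.959, 0.341], [0.0, 0.0, 0.0, 1.0]] [387.05674823   0.         316.41670755]
```

View pics/w1.png

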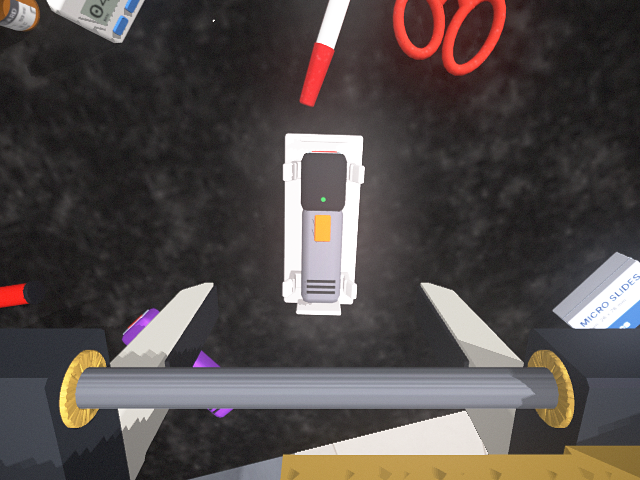

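The wrist view shows the scanner centred in its rest: nose edge near (324,153), tail near (320.5,302), key at (322,228). The purple one is well to the side, at (210,380).

Run:
```python
from h import *
from rig import ctrl
f=dict(np.load("pics/w1.npz"));h=cv2.cvtColor(f["img"],cv2.COLOR_RGB2HSV);H,S,V=cv2.split(h)
n=onz(f,324.5,153,.041);b=onz(f,320.5,302,.041);d=n-b
print(n.round(4),b.round(4),np.linalg.norm(d),((n+b)/2).round(4),"yaw",np.degrees(np.arctan2(d[1],d[0])))
for y in(165,185,205,225,245,265,285):
    g=V[y].astype(int);w=np.where((g[290:360]<190))[0]+290;print(y,w.min(),w.max(),onz(f,(w.min()+w.max())/2,y,.041).round(4),f"width {np.linalg.norm(onz(f,w.max()+1,y,.041)-onz(f,w.min(),y,.041)):.4f}")
for c,a,r,p in blobs((H>8)&(H<22)&(S>140)&(V>120)): 
    if 300<c[0]<350 and c[1]<300: print("key",c,onz(f,*c,.042).round(4))
for c in((285,134),(362.5,136),(283,300)):print("rest",onz(f,*c,.006).round(4))
t=dict(np.load("pics/top1.npz"));print(onz(t,394.1,248.6,.042))
```

```text
[ 0.5533 -0.3826  0.041 ] [ 0.4359 -0.3435  0.041 ] 0.12375693137141054 [ 0.4946 -0.3631  0.041 ] yaw -18.43625739061908
165 301 346 [ 0.545  -0.3793  0.041 ] width 0.0352
185 301 345 [ 0.5304 -0.3745  0.041 ] width 0.0349
205 301 359 [ 0.5137 -0.3752  0.041 ] width 0.0465
225 302 359 [ 0.498  -0.3709  0.041 ] width 0.0464
245 302 359 [ 0.482  -0.3661  0.041 ] width 0.0471
265 302 359 [ 0.4654 -0.3612  0.041 ] width 0.0478
285 301 359 [ 0.4485 -0.3557  0.041 ] width 0.0494
key [322.11809045 227.46231156] [ 0.4983 -0.364   0.042 ]
rest [ 0.5755 -0.3556  0.006 ]
rest [ 0.5548 -0.417   0.006 ]
rest [ 0.4322 -0.3056  0.006 ]
[ 0.49763683 -0.36323176  0.042     ]
```

Run:
```python
from h import *
from rig import ctrl
need(ctrl.get_obs(),[.4974,-.364,.037],-18.2)
```

```text
turn [-0.    0.01  0.13] shift [-0.    0.1   8.22]
```

Emit:
move_arm([
  [0,0,0.13,0,0.1,1,0.4],
  [0,0,0,0,0,1,0.4],
  [0,0,0,0,0,1,0.4],
  [0,0,0,0,0,1,0.4],
  [0,0,0,0,0,1,0.4],
  [0,0,0,0,0,1,0.4],
  [0,0,0,0,0,1,0.4],
  [0,0,0,0,0,0.6,0.4],
  [0,0,0,0,0,0.4,0.4],
  [0,0,0,0,0,0.2,0.4],
  [0,0,0,0,0,0,0.4],
  [0,0,0,0,0,0,0.4],
])

```text
clock: 3.4
tool_pos: [0.4981, -0.3648, 0.039]
ee_rot: [[0.949, -0.314, 0.001], [-0.314, -0.949, -0.001], [0.001, 0.001, -1.0]]
ft_force: [0.1, 0.4, -0.0]
opening: 0.065
gripper_force: 0.0
```

Emit:
move_arm([
  [0,0,0,0,0,0,-1],
  [0,0,0,0,0,0,-1],
  [0,0,0,0,0,0,-1],
  [0,0,0,0,0,0,-1],
  [0,0,0,0,0,0,-1],
  [0,0,0,0,0,0,-1],
  [0,0,0,0,0,0,-1],
  [0,0,0,0,0,0,-1],
  [0,0,0,0,0,0,-1],
  [0,0,0,0,0,0,-1],
], squeeze=20)

```text
clock: 4.4
tool_pos: [0.4977, -0.3643, 0.0382]
ee_rot: [[0.949, -0.314, 0.0], [-0.314, -0.949, -0.0], [0.0, -0.0, -1.0]]
ft_force: [-0.0, 0.2, 4.0]
opening: 0.0342
gripper_force: 20.0
```

Emit:
move_arm([
  [0,0,0,0,0,-0.5,-1],
  [0,0,0,0,0,-1,-1],
  [0,0,0,0,0,-1,-1],
  [0,0,0,0,0,-1,-1],
  [0,0,0,0,0,-1,-1],
  [0,0,0,0,0,-1,-1],
  [0,0,0,0,0,-1,-1],
  [0,0,0,0,0,0,-1],
])

```text
clock: 5.2
tool_pos: [0.4991, -0.3657, 0.172]
ee_rot: [[0.949, -0.314, 0.004], [-0.314, -0.949, -0.004], [0.005, 0.002, -1.0]]
ft_force: [0.6, 0.0, 0.5]
opening: 0.0338
gripper_force: 20.0
```

Run:
```python
from h import *
from rig import ctrl
f=ctrl.grab_frame("wrist");np.savez("pics/w2.npz",**f)
s=ctrl.grab_frame("scene");np.savez("pics/s2.npz",**s)
t=ctrl.grab_frame("top");np.savez("pics/t2.npz",**t)
o=ctrl.get_obs();print(np.round(o["tool_pos"],4),o["opening"],o["gripper_force"],o["ft_force"])
A=cv2.resize(s["img"][160:280,240:340],None,fx=5,fy=5,interpolation=cv2.INTER_CUBIC)
B=cv2.resize(f["img"][60:400,200:440],None,fx=1.2,fy=1.2)
C=np.zeros((600,800,3),np.uint8);C[:600,:500]=A;C[:B.shape[0],505:505+B.shape[1]]=B
cv2.imwrite("pics/c2.png",C[:,:,::-1])
```

```text
[ 0.4971 -0.364   0.167 ] 0.0341048000565859 19.99569743871689 [-0.51806199  0.01213719 -2.12828234]
```

View pics/c2.png

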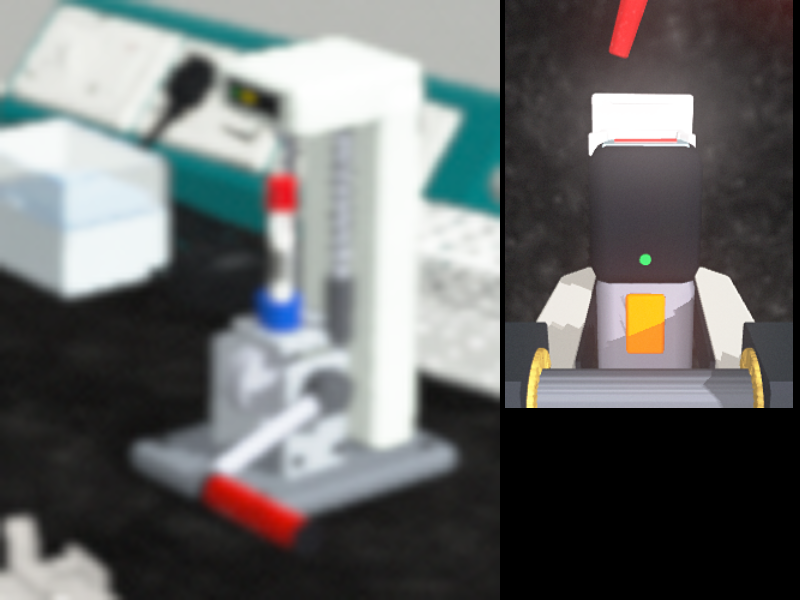

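The left crop shows the tube, with its red cap at scene (296,198), white label around (296,211) and blue cup at (296,222). The lever is at rest with its red grip at lower left. The right crop shows the scanner held centrally and straight.

Run:
```python
from h import *
s=dict(np.load("pics/s2.npz"));t=dict(np.load("pics/t2.npz"));w=dict(np.load("pics/w2.npz"))
O=np.array([.623,.0104,0])
for z in(.094,.137,.165,.18):print(z,"scene",proj(s,O+[0,0,z]).round(1),"top",proj(t,O+[0,0,z]).round(1))
for nm,f in(("s",s),("t",t)):
    H,S,V=cv2.split(cv2.cvtColor(f["img"],cv2.COLOR_RGB2HSV))
    for cn,m in(("blue",(H>105)&(H<130)&(S>150)&(V>80)),("red",((H<6)|(H>174))&(S>150)&(V>90))):
        for c,a,r,p in blobs(m,8):
            if (nm=="s" and abs(c-[293,228]).max()<45) or (nm=="t" and abs(c-[275,220]).max()<35): print(nm,cn,c.round(1),a,p.min(0),p.max(0))
    if nm=="s":
        for y in(207,210,213,216): print(y,f["img"][y,286:306].mean(1).round().astype(int))
K=cv2.split(cv2.cvtColor(w["img"],cv2.COLOR_RGB2HSV))[2]
o=np.array([.4971,-.364,.167])
for y in(190,210,230,250,270): print(y,K[y,262:288:2],K[y,354:376:2])
```

```text
0.094 scene [295.6 225.4] top [268.4 206.2]
0.137 scene [295.7 211.2] top [266.7 202.7]
0.165 scene [295.8 201.9] top [265.6 200.3]
0.18 scene [295.9 196.9] top [264.9 199. ]
s blue [295.  222.1] 47 [291. 218.] [299. 225.]
s red [296.1 198.3] 30 [294. 195.] [298. 201.]
s red [290.  261.6] 125 [281. 255.] [300. 268.]
207 [ 35  35  34  32  35  38  57 110 179 228 242 239 206 152 151 172 182 183
 182 174]
210 [ 44  44  45  42  38  36  40  66 108 149 184 204 181 147 152 173 181 182
 179 172]
213 [ 51  48  44  41  38  36  42  58  85 117 154 177 165 141 151 172 181 182
 178 170]
216 [ 32  31  32  31  33  36  51  87 132 176 205 207 177 144 153 173 181 174
 152 123]
t blue [267.9 206.5] 27 [264. 203.] [272. 209.]
t red [297.2 242.7] 161 [284. 239.] [310. 247.]
190 [73 71 73 72 71 74 81 85 87 90 93 94 93] [92 93 91 92 86 91 88 90 94 93 85]
210 [61 66 68 66 62 69 72 74 80 76 82 81 81] [83 82 80 78 76 72 70 68 70 71 68]
230 [61 58 57 64 52 58 60 62 64 69 69 73 70] [71 66 72 69 62 63 60 57 57 53 55]
250 [50 50 43 46 47 53 56 58 60 62 63 68 66] [70 67 68 65 54 59 57 53 47 49 47]
270 [58 65 64 67 50 48 56 63 64 65 66 72 69] [74 72 69 66 58 67 69 61 57 61 61]
```

Run:
```python
from h import *
from rig import ctrl
need(ctrl.get_obs(),[.4843,.0306,.1467],-8.3)
```

```text
turn [-0.    0.01 -1.46] shift [ -3.48 -19.43   1.01]
```

Emit:
move_arm([
  [0,0,-0.5,0,-0.4,0,-1],
  [0,0,-0.5,0,-0.6,0,-1],
  [0,0,-0.46,-0.2,-1,0.05,-1],
  [0,0,0,-0.2,-1,0.05,-1],
  [0,0,0,-0.2,-1,0.05,-1],
  [0,0,0,-0.2,-1,0.05,-1],
  [0,0,0,-0.2,-1,0.05,-1],
  [0,0,0,-0.2,-1,0.05,-1],
  [0,0,0,-0.2,-1,0.05,-1],
  [0,0,0,-0.2,-1,0.05,-1],
  [0,0,0,-0.2,-1,0.05,-1],
  [0,0,0,-0.2,-1,0.05,-1],
  [0,0,0,-0.2,-1,0.05,-1],
  [0,0,0,-0.2,-1,0.05,-1],
  [0,0,0,-0.2,-1,0.05,-1],
  [0,0,0,-0.2,-1,0.05,-1],
  [0,0,0,-0.2,-1,0.05,-1],
  [0,0,0,-0.2,-0.7,0.05,-1],
  [0,0,0,-0.1,-0.4,0.05,-1],
  [0,0,0,0,0,0,-1],
])

```text
clock: 7.35
tool_pos: [0.4848, -0.0162, 0.1505]
ee_rot: [[0.99, -0.142, -0.001], [-0.142, -0.99, 0.0], [-0.001, 0.0, -1.0]]
ft_force: [0.6, -0.3, -1.4]
opening: 0.0337
gripper_force: 20.0
```

Run:
```python
from h import *
from rig import ctrl
need(ctrl.get_obs(),[.4843,.0306,.1467],-8.3)
```

```text
turn [0.   0.01 0.02] shift [-0.36 -2.31  0.19]
```

Emit:
move_arm([
  [0,0,0.02,-0.15,-0.9,0.1,-1],
  [0,0,0,-0.15,-0.8,0.09,-1],
  [0,0,0,-0.06,-0.4,0,-1],
  [0,0,0,0,-0.21,0,-1],
  [0,0,0,0,0,0,-1],
  [0,0,0,0,0,0,-1],
])

```text
clock: 7.95
tool_pos: [0.485, 0.0292, 0.1474]
ee_rot: [[0.989, -0.146, 0.0], [-0.146, -0.989, -0.0], [0.0, 0.0, -1.0]]
ft_force: [-0.1, -1.2, -1.7]
opening: 0.0336
gripper_force: 20.0
```

Run:
```python
from h import *
from rig import ctrl
s=ctrl.grab_frame("scene");np.savez("pics/s3.npz",**s)
t=ctrl.grab_frame("top");np.savez("pics/t3.npz",**t)
o=ctrl.get_obs();need(o,[.4843,.0306,.1467],-8.3)
print(np.round(o["tool_pos"],4))
A=cv2.resize(s["img"][160:280,220:340],None,fx=5,fy=5,interpolation=cv2.INTER_CUBIC)
B=cv2.resize(t["img"][170:290,240:280],None,fx=5,fy=5,interpolation=cv2.INTER_CUBIC)
cv2.imwrite("pics/c3.png",np.hstack([A,B])[:,:,::-1])
x=np.array([.9895,-.1444,0]);T=np.array(o["tool_pos"]);W=T+.0617*x-[0,0,.0097];L=np.array([.6166,.0113,.137])
for n,p in(("win",W),("lab",L)):print(n,p.round(4),"scene px",proj(s,p).round(1),"crop",((proj(s,p)-[220,160])*5).round(),"top crop",((proj(t,p)-[240,170])*5+[600,0]).round())
```

```text
turn [ 0.   -0.   -0.02] shift [-0.04 -0.06  0.03]
[0.485  0.0292 0.1473]
win [0.546  0.0203 0.1376] scene px [274.1 216.7] crop [270. 284.] top crop [716. 297.]
lab [0.6166 0.0113 0.137 ] scene px [294.  211.7] crop [370. 259.] top crop [732. 175.]
```

View pics/c3.png

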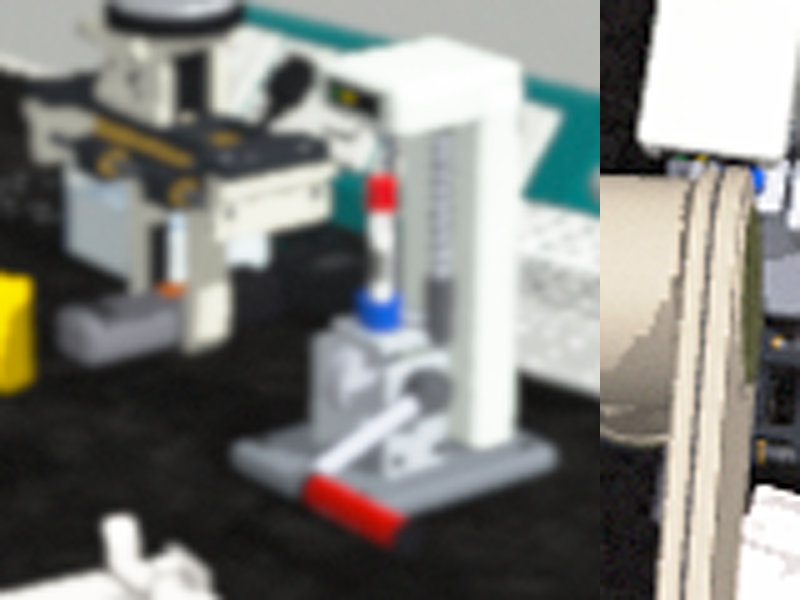

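The scanner's axis (tail around crop (85,335), nose around (275,285)) extends onto the label at about (378,255). Now I hold still.

Emit:
move_arm([
  [0,0,0,0,-0.05,0,-1],
  [0,0,0,0,0,0,-1],
  [0,0,0,0,0,0,-1],
  [0,0,0,0,0,0,-1],
  [0,0,0,0,0,0,-1],
  [0,0,0,0,0,0,-1],
  [0,0,0,0,0,0,-1],
  [0,0,0,0,0,0,-1],
  [0,0,0,0,0,0,-1],
  [0,0,0,0,0,0,-1],
  [0,0,0,0,0,0,-1],
  [0,0,0,0,0,0,-1],
  [0,0,0,0,0,0,-1],
  [0,0,0,0,0,0,-1],
  [0,0,0,0,0,0,-1],
  [0,0,0,0,0,0,-1],
  [0,0,0,0,0,0,-1],
  [0,0,0,0,0,0,-1],
])

```text
clock: 9.85
tool_pos: [0.485, 0.0308, 0.1473]
ee_rot: [[0.989, -0.146, 0.0], [-0.146, -0.989, -0.0], [0.0, 0.0, -1.0]]
ft_force: [-0.4, -1.0, -1.3]
opening: 0.034
gripper_force: 20.0
```

Run:
```python
from h import *
from rig import ctrl
o=ctrl.get_obs();print(np.round(o["tool_pos"],4));s=ctrl.grab_frame("scene");print(s["img"][208:226,262:284].sum(2).argmax())
need(o,[.4974,-.364,.15],-18.2)
```

```text
[0.485  0.0308 0.1473]
29
turn [ 0.   -0.    1.43] shift [ 6.75 18.56 -0.14]
```

Emit:
move_arm([
  [0,0,0.5,0,0.4,0,-1],
  [0,0,0.5,0,0.8,0,-1],
  [0,0,0.43,0.3,1,0,-1],
  [0,0,0,0.4,1,0,-1],
  [0,0,0,0.4,1,0,-1],
  [0,0,0,0.4,1,0,-1],
  [0,0,0,0.4,1,0,-1],
  [0,0,0,0.4,1,0,-1],
  [0,0,0,0.4,1,0,-1],
  [0,0,0,0.4,1,0,-1],
  [0,0,0,0.4,1,0,-1],
  [0,0,0,0.4,1,0,-1],
  [0,0,0,0.4,1,0,-1],
  [0,0,0,0.4,1,0,-1],
  [0,0,0,0.4,1,0,-1],
  [0,0,0,0.4,1,0,-1],
  [0,0,0,0.4,1,0,-1],
  [0,0,0,0.4,0.8,0,-1],
  [0,0,0,0.2,0.4,0,-1],
  [0,0,0,0,0,0,-1],
])

```text
clock: 11.9
tool_pos: [0.5036, -0.342, 0.147]
ee_rot: [[0.949, -0.314, -0.0], [-0.314, -0.949, 0.0], [-0.0, 0.0, -1.0]]
ft_force: [0.4, 0.1, -1.3]
opening: 0.0338
gripper_force: 20.0
```

Run:
```python
from h import *
from rig import ctrl
need(ctrl.get_obs(),[.4975,-.3642,.0382],-18.3)
```

```text
turn [0. 0. 0.] shift [0.06 1.15 5.44]
```

Shift over the rest, go down most of the way, then check.

Emit:
move_arm([
  [0,0,0,0.06,0.6,0,-1],
  [0,0,0,0,0.4,0,-1],
  [0,0,0,0,0.15,0,-1],
  [0,0,0,0,0,0.5,-1],
  [0,0,0,0,0,1,-1],
  [0,0,0,0,0,1,-1],
  [0,0,0,0,0,0.5,-1],
  [0,0,0,0,0,0,-1],
  [0,0,0,0,0,0,-1],
])

```text
clock: 12.8
tool_pos: [0.4978, -0.3633, 0.0875]
ee_rot: [[0.95, -0.313, 0.0], [-0.313, -0.95, 0.0], [0.0, -0.0, -1.0]]
ft_force: [0.9, 0.6, -1.6]
opening: 0.0339
gripper_force: 20.0
```

Run:
```python
from h import *
from rig import ctrl
need(ctrl.get_obs(),[.4975,-.3642,.0382],-18.3)
```

```text
turn [-0.   -0.    0.01] shift [-0.    0.05  2.46]
```

Emit:
move_arm([
  [0,0,0,0,0.04,0.5,-1],
  [0,0,0,0,0,0.8,-1],
  [0,0,0,0,0,0.6,-1],
  [0,0,0,0,0,0.3,-1],
  [0,0,0,0,0,0.2,-1],
  [0,0,0,0,0,0.05,-1],
  [0,0,0,0,0,0,-1],
  [0,0,0,0,0,0,-1],
])

```text
clock: 13.6
tool_pos: [0.4976, -0.3644, 0.0384]
ee_rot: [[0.95, -0.313, 0.0], [-0.313, -0.95, -0.0], [0.001, 0.0, -1.0]]
ft_force: [-0.0, -0.3, -1.2]
opening: 0.0339
gripper_force: 20.0
```

Emit:
move_arm([
  [0,0,0,0,0,0.03,-1],
  [0,0,0,0,0,0,-1],
  [0,0,0,0,0,0,-0.2],
  [0,0,0,0,0,0,0.1],
  [0,0,0,0,0,0,0.4],
  [0,0,0,0,0,0,0.4],
  [0,0,0,0,0,0,0.4],
  [0,0,0,0,0,-0.4,0.4],
  [0,0,0,0,0,-1,0.4],
  [0,0,0,0,0,-1,0.4],
  [0,0,0,0,0,-1,0.4],
  [0,0,0,0,0,-1,0.4],
  [0,0,0,0,0,-1,0.4],
  [0,0,0,0,0,-1,0.4],
  [0,0,0,0,0,-1,0.4],
  [0,0,0,0,0,-1,0.4],
  [0,0,0,0,0,0,0.4],
])

```text
clock: 15.3
tool_pos: [0.4989, -0.3655, 0.21]
ee_rot: [[0.95, -0.313, 0.005], [-0.313, -0.95, -0.004], [0.006, 0.003, -1.0]]
ft_force: [0.6, -0.1, 0.1]
opening: 0.0652
gripper_force: 0.0
```

Run:
```python
from h import *
from rig import ctrl
f=ctrl.grab_frame("wrist");np.savez("pics/w4.npz",**f);cv2.imwrite("pics/w4.png",f["img"][:,:,::-1])
o=ctrl.get_obs();w=dict(np.load("pics/w1.npz"))
for q in(f,w):
    H,S,V=cv2.split(cv2.cvtColor(q["img"],cv2.COLOR_RGB2HSV))
    for c,a,r,p in blobs((H>8)&(H<22)&(S>140)&(V>120)):
        if 300<c[0]<350 and c[1]<320: print("key",c.round(1),onz(q,*c,.042).round(4))
need(o,[.5215,-.0715,.15],81.7)
```

```text
key [315.1 227.5] [ 0.4979 -0.3643  0.042 ]
key [322.1 227.5] [ 0.4983 -0.364   0.042 ]
turn [ 4.000e-02 -1.000e-02 -1.453e+01] shift [14.69 -0.97  2.89]
```

View pics/w4.png

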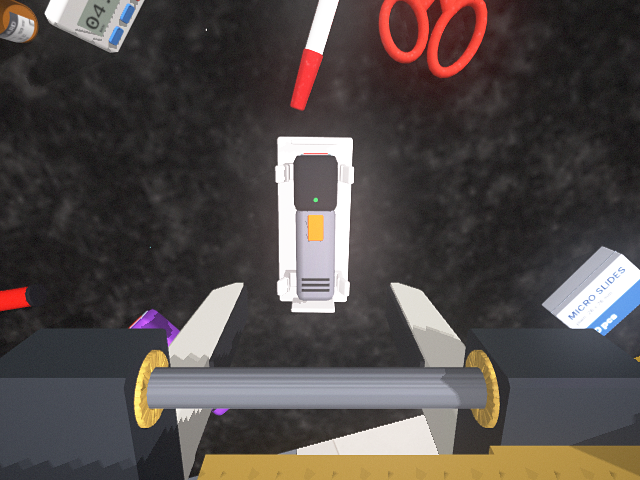

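The scanner lies back in its rest as before: key at (315,227), within 0.5 mm of its first place. Next is the lever.

Emit:
move_arm([
  [0,0,-0.97,0,0,0,0.2],
  [0,0,-0.97,0,0,0,0.2],
  [0,0,-0.97,0,0,0,0.2],
  [0,0,-0.97,0,0,0,0.2],
  [0,0,-0.97,0,0,0,0.2],
  [0,0,-0.97,0,0,0,0.2],
  [0,0,-0.97,0,0,0,0.2],
  [0,0,-0.97,0,0,0,0.2],
  [0,0,-0.97,0,0,0,0.2],
  [0,0,-0.97,0,0,0,0.2],
  [0,0,-0.97,0,0,0,0.2],
  [0,0,-0.97,0,0,0,0.2],
  [0,0,-0.97,0,0,0,0.2],
  [0,0,-0.97,0,0,0,0.2],
  [0,0,-0.95,0,0,0,0.2],
  [0,0,0,0,0,0,0.2],
])

```text
clock: 16.95
tool_pos: [0.4969, -0.3637, 0.2039]
ee_rot: [[0.143, 0.99, -0.002], [0.99, -0.143, 0.001], [0.001, -0.002, -1.0]]
ft_force: [1.0, -1.9, -0.5]
opening: 0.0558
gripper_force: 0.0
```

Run:
```python
from h import *
from rig import ctrl
need(ctrl.get_obs(),[.5196,-.0807,.12],81.7)
```

```text
turn [-0.02 -0.01  0.01] shift [14.17 -0.92  4.2 ]
```

Emit:
move_arm([
  [0,0,0,0.5,-0.1,0,0.2],
  [0,0,0,1,-0.1,0,0.2],
  [0,0,0,1,-0.1,0,0.2],
  [0,0,0,1,-0.1,0,0.2],
  [0,0,0,1,-0.1,0,0.2],
  [0,0,0,1,-0.1,0.4,0.2],
  [0,0,0,1,-0.1,0.4,0.2],
  [0,0,0,1,-0.1,0.4,0.2],
  [0,0,0,1,-0.1,0.4,0.2],
  [0,0,0,1,0,0.4,0.2],
  [0,0,0,1,0,0.4,0.2],
  [0,0,0,1,0,0.4,0.2],
  [0,0,0,1,0,0.4,0.2],
  [0,0,0,1,0,0.4,0.2],
  [0,0,0,0.5,0,0.4,0.2],
  [0,0,0,0.17,0,0.2,0.2],
  [0,0,0,0,0,0,0.2],
  [0,0,0,0,0,0,0.2],
])

```text
clock: 18.75
tool_pos: [0.5207, -0.0817, 0.1219]
ee_rot: [[0.145, 0.989, 0.0], [0.989, -0.145, -0.0], [-0.0, 0.0, -1.0]]
ft_force: [0.2, -0.8, 0.6]
opening: 0.0559
gripper_force: 0.0
```

Run:
```python
from h import *
from rig import ctrl
f=ctrl.grab_frame("wrist");np.savez("pics/w5.npz",**f);cv2.imwrite("pics/w5.png",f["img"][:,:,::-1])
H,S,V=cv2.split(cv2.cvtColor(f["img"],cv2.COLOR_RGB2HSV))
for c,a,r,p in blobs(((H<6)|(H>174))&(S>150)&(V>70),100):print(c.round(1),a,np.round(r[1],1),[onz(f,*q,.037).round(4).tolist() for q in cv2.boxPoints(r)],onz(f,*c,.040).round(4))
need(ctrl.get_obs(),[.5196,-.0807,.043],81.7)
```

```text
[316.1 240.2] 3681 [127.  30.] [[0.5187, -0.0311, 0.037], [0.5359, -0.0336, 0.037], [0.5251, -0.1137, 0.037], [0.5061, -0.1109, 0.037]] [ 0.522  -0.0687  0.04  ]
turn [ 0.01  0.   -0.01] shift [ 0.05 -0.07  3.95]
```

View pics/w5.png

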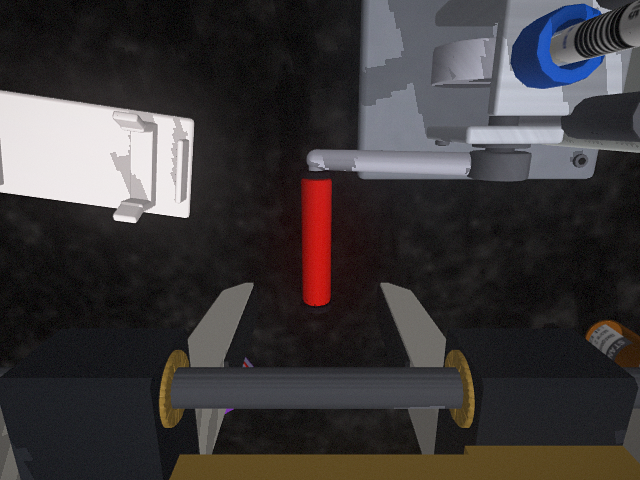

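The red grip at (316,240) is centred between the open fingers (tips near (250,285) and (382,285)). The fingers come down clear of the plate and the lever arm.

Emit:
move_arm([
  [0,0,0,0.05,-0.07,0.5,0.2],
  [0,0,0,0,0,0.9,0.2],
  [0,0,0,0,0,0.9,0.2],
  [0,0,0,0,0,0.8,0.2],
  [0,0,0,0,0,0.5,0.2],
  [0,0,0,0,0,0.25,0.2],
  [0,0,0,0,0,0.1,0.2],
  [0,0,0,0,0,0,0.2],
  [0,0,0,0,0,0,-1],
  [0,0,0,0,0,0,-1],
  [0,0,0,0,0,0,-1],
  [0,0,0,0,0,0,-1],
  [0,0,0,0,0,0,-1],
  [0,0,0,0,0,0,-1],
  [0,0,0,0,0,0,-1],
  [0,0,0,0,0,0,-1],
], squeeze=25)

```text
clock: 20.4
tool_pos: [0.5205, -0.0801, 0.0432]
ee_rot: [[0.145, 0.989, 0.002], [0.989, -0.145, -0.0], [0.0, 0.002, -1.0]]
ft_force: [4.6, 0.0, -0.0]
opening: 0.0171
gripper_force: 25.0
```

Run:
```python
from h import *
from rig import ctrl
o=ctrl.get_obs();print(np.round(o["tool_pos"],4),np.round(o["ft_force"],2),o["opening"])
e=np.array([.9895,-.1444,0]);p0=np.array(o["tool_pos"])
# arc rows: start angle -20deg (below horizontal, front) to 90; tool y = +station x, tool z=-world z
N=30;a0=.349;s=np.linspace(0,1,N+1);s=3*s**2-2*s**3;th=s*1.9199
X=-95*np.cos(th-a0);Z=95*np.sin(th-a0)
print("centre est", (p0+e*.095*np.cos(a0)+[0,0,.095*np.sin(a0)]).round(4))
for i in range(N):print(i,round((X[i+1]-X[i])/20,2),round(-(Z[i+1]-Z[i])/20,2))
```

```text
[ 0.5205 -0.0801  0.0432] [ 4.61  0.03 -0.  ] 0.017084169695286627
centre est [ 0.6088 -0.093   0.0757]
0 -0.01 -0.03
1 -0.03 -0.08
2 -0.04 -0.13
3 -0.05 -0.18
4 -0.05 -0.23
5 -0.05 -0.27
6 -0.04 -0.31
7 -0.02 -0.34
8 0.01 -0.37
9 0.04 -0.39
10 0.08 -0.41
11 0.12 -0.41
12 0.16 -0.41
13 0.2 -0.4
14 0.24 -0.38
15 0.28 -0.36
16 0.31 -0.33
17 0.33 -0.29
18 0.35 -0.25
19 0.36 -0.21
20 0.35 -0.17
21 0.34 -0.14
22 0.33 -0.1
23 0.3 -0.07
24 0.27 -0.05
25 0.23 -0.03
26 0.19 -0.01
27 0.14 -0.01
28 0.09 -0.0
29 0.03 -0.0
```

Emit:
move_arm([
  [0,0,0,0,-0.01,-0.03,-1],
  [0,0,0,0,-0.03,-0.08,-1],
  [0,0,0,0,-0.04,-0.13,-1],
  [0,0,0,0,-0.05,-0.18,-1],
  [0,0,0,0,-0.05,-0.23,-1],
  [0,0,0,0,-0.05,-0.27,-1],
  [0,0,0,0,-0.04,-0.31,-1],
  [0,0,0,0,-0.02,-0.34,-1],
  [0,0,0,0,0.01,-0.37,-1],
  [0,0,0,0,0.04,-0.39,-1],
  [0,0,0,0,0.08,-0.41,-1],
  [0,0,0,0,0.12,-0.41,-1],
  [0,0,0,0,0.16,-0.41,-1],
  [0,0,0,0,0.2,-0.4,-1],
  [0,0,0,0,0.24,-0.38,-1],
])

```text
clock: 21.9
tool_pos: [0.5343, -0.082, 0.1285]
ee_rot: [[0.145, 0.989, 0.009], [0.989, -0.145, -0.001], [0.0, 0.009, -1.0]]
ft_force: [33.0, -3.4, -33.3]
opening: 0.0175
gripper_force: 25.0
```

Run:
```python
from h import *
from rig import ctrl
o=ctrl.get_obs();p=np.array(o["tool_pos"]);C=np.array([.6088,-.093,.0757]);d=p-C;e=np.array([.9895,-.1444,0])
x=d@e;print(p.round(4),np.round(o["ft_force"],2),np.round(o["ft_torque"],2),o["opening"],"r",np.hypot(x,d[2]),"ang",np.arctan2(d[2],-x)+.349)
```

```text
[ 0.5343 -0.082   0.1285] [ 32.96  -3.36 -33.3 ] [-0.76 -5.    0.  ] 0.017465687719053127 r 0.09197700573897907 ang 0.9600580044720092
```

The radial pull is 47 N inward, so I ease inward before continuing.

Emit:
move_arm([
  [0,0,0,0,0.05,0.03,-1],
  [0,0,0,0,0.03,0.02,-1],
  [0,0,0,0,0,0,-1],
  [0,0,0,0,0,0,-1],
])

```text
clock: 22.3
tool_pos: [0.5335, -0.0819, 0.1272]
ee_rot: [[0.145, 0.989, 0.003], [0.989, -0.145, -0.0], [0.0, 0.003, -1.0]]
ft_force: [16.8, -2.0, -16.7]
opening: 0.0176
gripper_force: 25.0
```

```bash
cat > st.py <<'E'
from h import *
from rig import ctrl
o=ctrl.get_obs();p=np.array(o["tool_pos"]);C=np.array([.6088,-.093,.0757]);d=p-C;e=np.array([.9895,-.1444,0])
x=d@e;r=np.hypot(x,d[2]);u=np.array([x,d[2]])/r;tn=np.array([u[1],-u[0]]);F=np.array([o["ft_force"]@e if 0 else np.dot(o["ft_force"],e),o["ft_force"][2]])
print(p.round(4),"F out %.1f along %.1f"%(F@u,F@tn),np.round(o["ft_force"],1),round(o["opening"],4),"r %.4f ang %.3f x %.4f"%(r,np.arctan2(d[2],-x)+.349,x))
E
python3 st.py
```

```text
[ 0.5335 -0.0819  0.1272] F out -23.3 along -4.3 [ 16.8  -2.  -16.7] 0.0176 r 0.0919 ang 0.944 x -0.0761
```

Run:
```python
import numpy as np
a=np.radians(np.linspace(35.5,90,19));X=-95*np.cos(a);Z=95*np.sin(a)
print(np.c_[np.diff(X)/20,-np.diff(Z)/20].round(2).tolist())
```

```text
[[0.15, -0.2], [0.16, -0.19], [0.17, -0.18], [0.18, -0.17], [0.19, -0.16], [0.2, -0.15], [0.21, -0.14], [0.21, -0.13], [0.22, -0.12], [0.23, -0.11], [0.23, -0.1], [0.24, -0.08], [0.24, -0.07], [0.24, -0.06], [0.25, -0.05], [0.25, -0.03], [0.25, -0.02], [0.25, -0.01]]
```

First the inward correction, then 7 arc steps.

Emit:
move_arm([
  [0,0,0,0,0.07,0.05,-1],
  [0,0,0,0,0.15,-0.2,-1],
  [0,0,0,0,0.16,-0.19,-1],
  [0,0,0,0,0.17,-0.18,-1],
  [0,0,0,0,0.18,-0.17,-1],
  [0,0,0,0,0.19,-0.16,-1],
  [0,0,0,0,0.2,-0.15,-1],
  [0,0,0,0,0.21,-0.14,-1],
  [0,0,0,0,0,0,-1],
  [0,0,0,0,0,0,-1],
])

```text
clock: 23.3
tool_pos: [0.5578, -0.0857, 0.1524]
ee_rot: [[0.145, 0.989, -0.002], [0.989, -0.145, 0.0], [-0.0, -0.002, -1.0]]
ft_force: [-9.5, 0.1, 3.1]
opening: 0.0171
gripper_force: 25.0
```

```bash
python3 st.py
```

```text
[ 0.5578 -0.0857  0.1524] F out 7.8 along -6.1 [-9.5  0.1  3.1] 0.0171 r 0.0924 ang 1.328 x -0.0515
```

Emit:
move_arm([
  [0,0,0,0,0.2,-0.14,-1],
  [0,0,0,0,0.22,-0.12,-1],
  [0,0,0,0,0.23,-0.11,-1],
  [0,0,0,0,0.23,-0.1,-1],
  [0,0,0,0,0.24,-0.08,-1],
  [0,0,0,0,0.24,-0.07,-1],
  [0,0,0,0,0.24,-0.06,-1],
  [0,0,0,0,0.25,-0.05,-1],
  [0,0,0,0,0.25,-0.03,-1],
  [0,0,0,0,0,0,-1],
  [0,0,0,0,0,0,-1],
])

```text
clock: 24.4
tool_pos: [0.6007, -0.0923, 0.1688]
ee_rot: [[0.145, 0.989, 0.002], [0.989, -0.145, -0.001], [-0.001, 0.002, -1.0]]
ft_force: [-5.9, -1.1, 4.3]
opening: 0.0174
gripper_force: 25.0
```

```bash
python3 st.py
python3 - <<'E'
from h import *
from rig import ctrl
fs={n:ctrl.grab_frame(n) for n in("scene","wrist","top")}
for n in fs: np.savez(f"pics/{n}6.npz",**fs[n])
s=fs["scene"]["img"];A=cv2.resize(s[160:280,240:340],None,fx=5,fy=5,interpolation=cv2.INTER_CUBIC)
B=cv2.resize(fs["wrist"]["img"][0:480,170:410],None,fx=1.2,fy=1.2)
C=np.zeros((600,800,3),np.uint8);C[:,:500]=A;C[:576,510:798]=B;cv2.imwrite("pics/c6.png",C[:,:,::-1])
E
```

```text
[ 0.6007 -0.0923  0.1688] F out 4.7 along -5.3 [-5.9 -1.1  4.3] 0.0174 r 0.0934 ang 1.833 x -0.0081
```

View pics/c6.png

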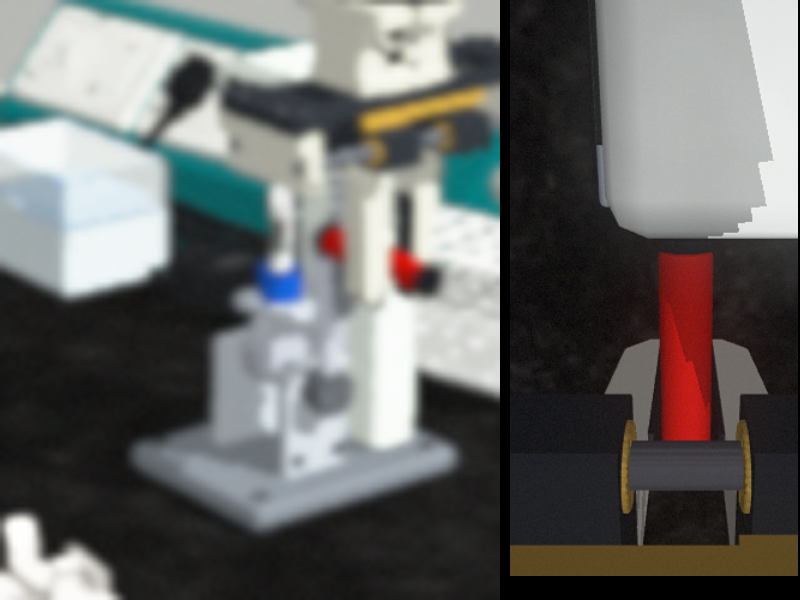

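The lever is almost upright. The grip's red ends show at crop (333,240) and (410,270), above the hub at (327,390), and the tube is raised. Last step to the top.

Emit:
move_arm([
  [0,0,0,0,0.2,-0.02,-1],
  [0,0,0,0,0.2,-0.01,-1],
  [0,0,0,0,0.1,0,-1],
  [0,0,0,0,0,0,-1],
  [0,0,0,0,0,0,-1],
])

```text
clock: 25.05
tool_pos: [0.6102, -0.0937, 0.1694]
ee_rot: [[0.145, 0.989, 0.001], [0.989, -0.145, -0.001], [-0.001, 0.001, -1.0]]
ft_force: [-6.8, -1.5, 5.6]
opening: 0.0174
gripper_force: 25.0
```

```bash
python3 st.py
python3 - <<'E'
from h import *
from rig import ctrl
s=ctrl.grab_frame("scene");w=ctrl.grab_frame("wrist");t=ctrl.grab_frame("top");np.savez("pics/scene7.npz",**s);np.savez("pics/top7.npz",**t)
O=np.array([.623,.0104,0]);c,d=np.cos(np.radians(-8.3)),np.sin(np.radians(-8.3));R=np.array([[c,-d,0],[d,c,0],[0,0,1]])
P=lambda x,y,z:O+R@[x,y,z]
for nm in("scene6","scene7"):
    f=dict(np.load(f"pics/{nm}.npz"))
    H,S,V=cv2.split(cv2.cvtColor(f["img"],cv2.COLOR_RGB2HSV))
    for b in blobs(((H<6)|(H>174))&(S>120)&(V>70),6):
        if 285<b[0][0]<340 and 185<b[0][1]<230:print(nm,"red",b[0].round(2),b[1],b[3].min(0),b[3].max(0))
    m=(abs(V.astype(int)-85)<35)&(S<60)
    for b in blobs(m,15):
        if abs(b[0]-[305.4,238]).max()<6:print("hub",b[0].round(1),b[1])
for x in(-.006,0,.006):print(x,"grip inner",proj(s,P(x,-.056,.165)).round(1),"outer",proj(s,P(x,-.134,.165)).round(1),"hub",proj(s,P(0,-.05,.07)).round(1))
H,S,V=cv2.split(cv2.cvtColor(w["img"],cv2.COLOR_RGB2HSV));tp=np.array(ctrl.get_obs()["tool_pos"])
for b in blobs(((H<6)|(H>174))&(S>150)&(V>60),300):
    z=tp[2]-.006;q=onz(w,*b[0],z+.004);print("wrist red",b[0].round(1),b[1],"e,n rel TCP",((q-tp)@R).round(4), "rel O",((q-O)@R).round(4))
E
```

```text
[ 0.6102 -0.0937  0.1694] F out 5.5 along -6.6 [-6.8 -1.5  5.6] 0.0174 r 0.0937 ang 1.936 x 0.0015
scene6 red [306.13 208.22] 23 [304. 206.] [308. 211.]
scene6 red [320.85 213.18] 39 [318. 209.] [324. 217.]
hub [302.8 238.1] 26
scene7 red [309.04 207.26] 23 [307. 205.] [311. 210.]
scene7 red [323.41 212.65] 37 [321. 209.] [327. 216.]
hub [303.  238.2] 30
-0.006 grip inner [306.8 207.5] outer [325.4 215.2] hub [306.5 238.3]
0 grip inner [308.5 207.1] outer [327.1 214.7] hub [306.5 238.3]
0.006 grip inner [310.1 206.7] outer [328.8 214.3] hub [306.5 238.3]
wrist red [316.3 287.2] 6784 e,n rel TCP [-0.0005  0.0173 -0.002 ] rel O [ 0.0019 -0.0875  0.1674]
```

Run:
```python
from h import *
from rig import ctrl
for n in("s2","scene6","scene7"):
    f=dict(np.load(f"pics/{n}.npz"));H,S,V=cv2.split(cv2.cvtColor(f["img"],cv2.COLOR_RGB2HSV))
    for b in blobs((H>105)&(H<130)&(S>150)&(V>80),20):
        if abs(b[0]-[295,220]).max()<14:print(n,"cup",b[0].round(2))
print(proj(f,[.623,.0104,.10])-proj(f,[.623,.0104,.1174]))
print(ctrl.finish_job())
```

```text
s2 cup [295.   222.09]
scene6 cup [294.95 216.43]
scene7 cup [294.95 216.43]
[-0.0619984   5.69825541]
the job is handed in; nothing more can be done
None
```

The job is handed in. The scanner was held still on the tube's label for nearly two seconds from about 7 cm and is back in its rest within 0.5 mm. The cam lever is held upright in the fingers, with the tube about 17 mm up by the scene camera. About 25 s were used, and the wrist saw a brief 47 N pull partway up the lever's swing.

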